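Slide the gearbox cover into the drilling corner

ROBOT

A 7-joint arm with a two-finger parallel gripper is mounted at the origin on the work surface. World frame = base frame: x ahead of the robot, y to its left, z up, the work surface at z = 0. Lengths are in mm, angles in degrees, forces in N, time in s.
With the tool pointing down it reaches from about 400 to 850 mm from the base axis. Payload 10.4 kg.
Tool frame: the origin (TCP) lies between the finger pads; the fingertips stand 25 mm ahead of it and the grasp point (between the pads) lies 6 mm ahead of it; z points along the fingers, y is the line along which they close (so a half turn about z gives the same grasp; the last joint's range is limited). The gripper opens to 85 mm and grips with 20 to 120 N. Pads are 22 mm wide; open, the fingers measure 114 mm over their backs; the gripper's body (76 mm by 85 mm) begins 54 mm behind the grasp point. The pads swing forward as they close: fully open they stand 13 mm farther back than shut.
Start: joints at [-76.352, 19.034, -3.707, 83.658, 1.238, 77.344, -5.071], TCP at [161.144, 603.888, 256.338] pointing down, gripper open.
Joint ranges: [-148.97, 148.97], [-28.65, 121.19], [-84.17, 76.75], [9.2, 138.47], [-72.65, 252.65], [3.7, 117.97], [-149.18, 149.18]. Speed limits (degrees/s): [127.2, 127.2, 159.86, 159.86, 180, 180, 180].

INTERFACE

Orientations are given as [roll, pitch, yaw] about the fixed x, y, z axes, in that order (R = Rz(yaw) Ry(pitch) Rx(roll)).
In Python, from workcell import manip gives the robot as it stands.
- The arm moves only by the tool arm_command, never from a script. Its argument "motion" is a list that holds one entry, the list of rows, each a list of 7 numbers: the shift along the tool's x, y, z in mm, then the turn, a rotation vector about the tool's x, y, z in rad, then the opening, from -1 (shut) to 1 (fully open). A call has 1 to 5 rows; each row is the pose to reach, as a shift and turn from the pose commanded when the call began, along the tool's axes at that moment; what a row does not reach only later rows make up. A row lasts 1/10 s, in which the tool goes at most 50 mm and 8.59 degrees, less where a joint would pass 70% of its speed; a pose out of reach is approached as far as the arm can. A call with a gripper value outside its range is refused whole. The fingers move at their own pace and stop on an object; "force" is the grip in N (left out, the last holds). Time passes only in rows, so rows that repeat a pose let the fingers close. It gives the time, the measured TCP pose, the force, the opening and the grip force at its end, in the units of the state.
- manip.read_state(): the state, without advancing time (a new reading comes with each control period).
- manip.grab_frame(name): name is "scene" or "top" or "wrist"; returns a dict with "pixels" (384x512x3 uint8, blue, green, red), "intrinsics" (3x3 intrinsics, pixels), "k1" (the pictures are not rectified: a ray, as slopes to the right and down, at radius r is drawn at 1 + k1 r^2 times it, then the intrinsics apply), "R" (3x3) and "t" (3): a world point X has camera coordinates R X + t. Camera axes: x right, y down, z forward; pixel columns grow to the right and rows downward; lengths in mm; the calibration is good to about 2 mm. A picture is of the moment at which its call begins. There is no depth.
- manip.hand_in(): hands the job in; it is judged then, once.
The state is a dict: "t": time; "joint_positions": joint angles; "qd": joint speeds; "joint_efforts": joint torques, N m; "tool_pos": TCP position; "orientation": TCP orientation; "force": force on the tool from outside, world axes, zero at the start; "wrist_torque": the same for the moment, N m; "grip_width": finger opening in mm; "finger_force": force on a finger pad.
Only numpy, scipy, OpenCV 4.12 (cv2) and the standard library are available. Lean on these libraries where they do the work, as an engineer would, in place of code of your own. Each camera call takes 0.05 s, during which the arm holds its last target. There are 200 camera calls.

TASK

Push the aluminium gearbox cover along the bench with your fingertips until its long side sits flat against the steel fence and its end is up against the red stop, ready for drilling. Only slide it: do not lift or tip it. Leave the other loose things on the bench where they are.

Things in the scene. Friction and masses are not known exactly. Their poses are not given: they have to be found in the camera images.
- cover: The gearbox cover: a loose bare-aluminium rectangular casting, 92 mm deep (its x) by 120 mm long (its y), vertical sides 30 mm high, with a low sloping round boss in the middle of the top (82 mm across at its foot, overall height 39 mm) and a black spot on it. Weighs 0.4 to 0.75 kg. Origin: centre of its underside; z up. It starts within 20 degrees of parallel to the fence, its +x side towards the fence, 120 mm side along the fence.
- fence: The fence: a fixed dark-steel angle iron 460 mm long (its y), face 32 mm high, on the far side of the cover. Origin: middle of its flat front face, at bench level. x points away from the front face (the cover is on the -x side), y along the fence to the left as seen from the robot, z up. A low foot with bolts reaches 42 mm behind the face.
- stop_red: The red stop: a fixed red block standing in front of one end of the fence (left or right end, it varies), against its face. 44 mm deep (its x), 30 mm wide (its y, along the fence), 44 mm high plus a 5 mm bolt head (it stands 12 mm taller than the fence). Origin: centre of its underside; axes parallel to the fence's. Its inner side, which faces the other stop, is 15 mm from its origin and 180 mm from the middle of the fence.
- stop_grey: The grey stop: same size and shape as the red one, painted grey, at the other end of the fence; the clear space between the two stops is 360 mm. Not the one to use.
- socket: Bystander, to be left alone: steel wrench socket, a plain short tube 30 mm across and 38 mm high, standing on the bench in front of the fence. Origin: centre of its underside.
- bearing: Bystander, to be left alone: steel bearing ring 52 mm across and 16 mm high, lying flat on the bench in front of the fence. Origin: centre of its underside.
- tin: Bystander, to be left alone: small round tin 68 mm across and 50 mm high, standing behind the fence. Origin: centre of its underside.
- wrench: Bystander, to be left alone: steel spanner 180 mm long lying flat behind the fence. Origin: in the middle part of its underside.
- oil: Bystander, to be left alone: black oil bottle 68 mm across and 170 mm high with a yellow label, standing at the left of the bench. Origin: centre of its underside.
- jar: Bystander, to be left alone: amber glass jar 72 mm across and 100 mm high, standing at the right of the bench. Origin: centre of its underside.
- filter: Bystander, to be left alone: orange oil filter cartridge 76 mm across and 91 mm high, standing at the right of the bench. Origin: centre of its underside.
There are look-alikes about, which are no part of the job. There is more than one size of the stop_red; the job needs the middle-sized.

How it is judged:
By the outcome, as a careful person would: the job done as asked, in the order asked, and still so for the second after the job is handed in, with the robot touching nothing.
It also fails if it takes over 48 s, if anything falls off the work surface, if the arm or the gripper's body presses on something with over 40 N, if the wrist force passes 120 N, or if a joint passes its speed limit or range.

## Working session

There is one attempt and no reset: what is moved stays moved. The work goes in short steps, Python scripts to look and compute and a tool call to move; the robot and the scene stay as the last step left them, time stands still between calls to the robot, and variables do not carry over. Pictures are saved under pics/ and viewed, at most 10 in all, crops included, and the job is handed in when it is done.

Besides the shell and the picture viewer there is one more tool, called after "Request:" in YAML: its name, and indented under it one key for each argument. arm_command: Moves the arm, as the interface text tells. Its arguments: {"type":"object","properties":{"motion":{"type":"array","items":{"type":"array","items":{"type":"array","items":{"type":"number"}}}},"force":{"type":"number"}},"required":["motion"]}

```bash
mkdir -p pics; cat > h.py <<'E'
import numpy as np, cv2
from workcell import manip
def grab(n,f=None):
    g=manip.grab_frame(n)
    if f: cv2.imwrite('pics/'+f,g['pixels'])
    np.savez('pics/%s.npz'%n,**{k:np.array(v) for k,v in g.items()})
    return g
def load(n): return dict(np.load('pics/%s.npz'%n))
def px2w(g,uv,z):
    K=np.array(g['intrinsics'],float);R=np.array(g['R']);t=np.array(g['t'])
    uv=np.atleast_2d(np.array(uv,float)); z=np.broadcast_to(z,len(uv))
    out=[]
    p=cv2.undistortPoints(uv.reshape(-1,1,2),K,np.array([float(g['k1']),0,0,0])).reshape(-1,2)
    C=-R.T@t
    for q,zz in zip(p,z):
        d=R.T@np.array([q[0],q[1],1]); out.append(C+d*(zz-C[2])/d[2])
    return np.array(out)
def w2px(g,X):
    R=np.array(g['R'],float)
    return cv2.projectPoints(np.atleast_2d(np.array(X,float)),cv2.Rodrigues(R)[0],np.array(g['t'],float),np.array(g['intrinsics'],float),np.array([float(g['k1']),0,0,0]))[0].reshape(-1,2)
E
python3 - <<'E'
from h import *
a=grab('scene','s0.png'); b=grab('top','t0.png')
for g in(a,b): R=np.array(g['R']);print(-R.T@np.array(g['t']),R[2])
s=manip.read_state();print(s['t'],s['tool_pos'],s['orientation'],s['grip_width'])
E
```

```text
[1023.37581132  329.04208654  939.19764483] [-0.43316626 -0.30159861 -0.8493558 ]
[ 420.36314256   20.93120638 1364.67367243] [ 0.123341   -0.005104   -0.99235122]
0.1 [161.04132857 603.58267863 255.60252816] [-1.79927368e+02  3.40310560e-03  1.65063433e+02] 85.43392136680139
```

View pics/t0.png

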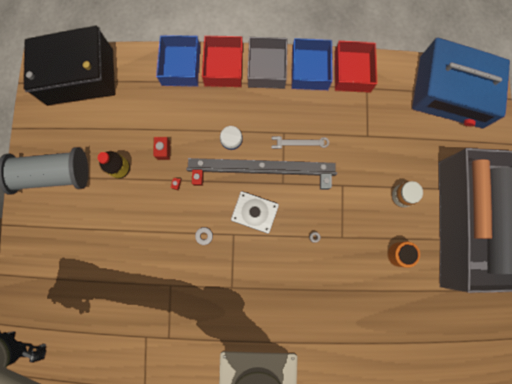

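View pics/s0.png

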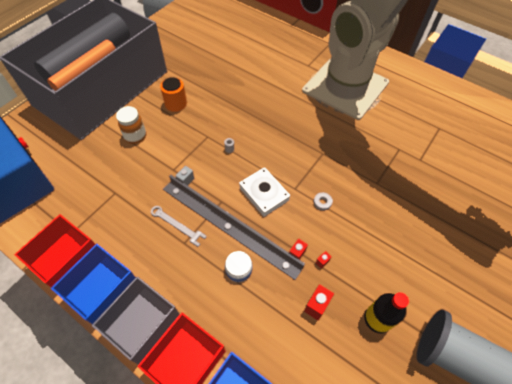

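```bash
python3 - <<'E'
from h import *
g=load('top'); c=g['pixels'][130:255,150:345]; cv2.imwrite('pics/c0.png',cv2.resize(c,None,fx=4,fy=4,interpolation=cv2.INTER_CUBIC))
print(g['intrinsics'],g['k1'])
E
```

```text
[[447.16781389   0.         258.23924609]
 [  0.         447.16781389 196.45116488]
 [  0.           0.           1.        ]] -0.1779335035216525
```

View pics/c0.png

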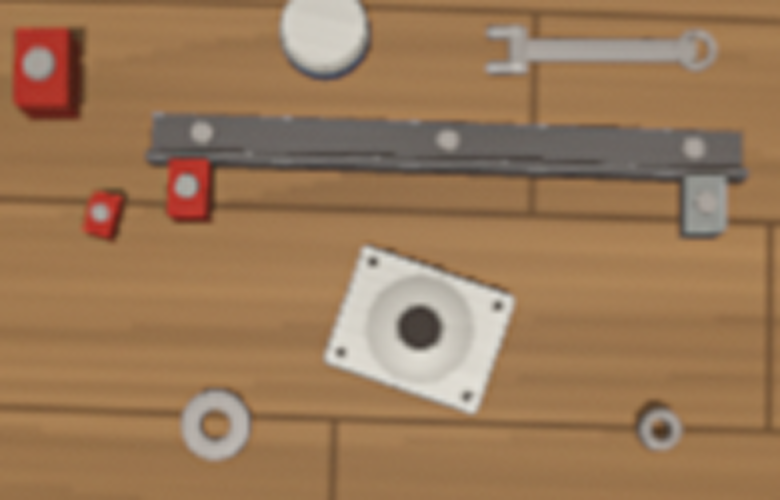

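```bash
python3 - <<'E'
from h import *
g=load('top'); np.set_printoptions(precision=1,suppress=True)
f=lambda l:(np.array(l,float)+.5)/4-.5+[150,130]
def P(n,l,z): print(n,px2w(g,f(l),z)[:,:2].tolist())
c=px2w(g,f([(363,245),(514,295),(475,413),(325,360)]),30)[:,:2]
print('cover',c,c.mean(0),np.linalg.norm(np.roll(c,-1,0)-c,axis=1))
for i,j in((0,1),(3,2)):
    d=c[i]-c[j];print('yaw',np.degrees(np.arctan2(-d[0],d[1])))
P('fence',[(148,162),(745,179)],16)
P('red bolt',[(186,186)],49);P('redcorner',[(168,158),(212,158),(208,215),(168,215)],44)
P('grey bolt',[(706,202)],49)
P('socket',[(659,428)],38);P('bearing',[(215,425)],16);P('small',[(103,214)],30)
P('spot',[(419,327)],39)
E
```

```text
cover [[601.5  68.4]
 [567.2 -46.3]
 [477.8 -19.5]
 [513.9  93.7]] [540.1  24.1] [119.7  93.3 118.8  91.2]
yaw -16.64921331189947
yaw -17.672461107566534
fence [[662.5438126708242, 236.47383760711512], [664.043268175618, -223.0090414981923]]
red bolt [[639.2365098521316, 201.6326705476113]]
redcorner [[661.0061926334988, 217.00898379694513], [661.9721656740064, 183.75475727221257], [618.582939585337, 184.6893333563328], [617.6694797854507, 214.7863209030177]]
grey bolt [[639.5644523325603, -187.60738265812196]]
socket [[470.2383129163663, -156.34926469243206]]
bearing [[463.0430807263454, 175.7069337769223]]
small [[619.0364168446847, 266.53072890634417]]
spot [[540.0446662617458, 24.244054355552503]]
```

Three red blocks are visible in the top view: a large one at (161,147), one against the fence's left end at (197,177), and a small one at (176,184). The job needs the one at (197,177), because it is the middle-sized block and it touches the fence face 15 mm from its inner side. The crop confirms this.

The cover is at about (540, 24) with yaw −17°. The target is about (616, 127) with yaw 0°. I'll move behind it now.

Request:
arm_command:
  motion:
    - [[-30,-31,0,0,0,0,0.4],[-60,-62,0,0,0,0,0.4],[-90,-93,0,0,0,0,0.4],[-120,-124,0,0,0,0,0.4],[-150,-155,0,0,0,0,0.4]]

```text
t: 0.6
tool_pos: [266.7, 413.6, 256.0]
orientation: [-180.0, -0.0, 165.1]
force: [0.6, 0.1, 0.4]
grip_width: 60.2
finger_force: 0.0
```

Request:
arm_command:
  motion:
    - [[-30,-31,0,0,0,0,0.4],[-60,-62,0,0,0,0,0.4],[-90,-93,0,0,0,0,0.4],[-120,-124,0,0,0,0,0.4],[-150,-155,0,0,0,0,0.4]]

```text
t: 1.1
tool_pos: [371.5, 225.2, 256.2]
orientation: [180.0, -0.0, 165.1]
force: [0.5, 0.7, 0.4]
grip_width: 60.1
finger_force: 0.0
```

Request:
arm_command:
  motion:
    - [[-30,-31,20,0,0,0.036,0.4],[-60,-62,40,0,0,0.036,0.4],[-90,-93,60,0,0,0.036,0.4],[-120,-124,80,0,0,0.036,0.4],[-144,-150,100,0,0,0.036,0.4]]

```text
t: 1.6
tool_pos: [472.1, 42.6, 155.6]
orientation: [180.0, 0.0, 162.9]
force: [0.5, 0.7, 0.5]
grip_width: 59.7
finger_force: 0.0
```

```bash
cat >> h.py <<'E'
def to(x,y,z,yaw):
    "tool-frame shift and turn from the present pose to a tool-down world pose"
    from scipy.spatial.transform import Rotation as Ro
    s=manip.read_state(); R=Ro.from_euler('xyz',s['orientation'],degrees=True)
    T=Ro.from_euler('xyz',[180,0,yaw],degrees=True)
    print('t',s['t'],'pose',np.round(s['tool_pos'],1),np.round(s['orientation'],2),'F',np.round(s['force'],1),'w',round(s['grip_width'],1))
    print('shift',np.round(R.inv().apply(np.array([x,y,z])-s['tool_pos']),1),'turn',np.round((R.inv()*T).as_rotvec(),4))
E
python3 -c "
from h import *
to(471,45,40,163)"
```

```text
t 1.6 pose [472.1  42.6 155.6] [1.8000e+02 4.0000e-02 1.6293e+02] F [0.5 0.7 0.5] w 59.7
shift [  1.9   2.  115.6] turn [ 0.0001  0.0006 -0.0012]
```

Request:
arm_command:
  motion:
    - [[0,2,40,0,0,0,0.4],[0,2,80,0,0,0,0.4],[0,2,110,0,0,0,0.4],[0,2,122,0,0,0,0.4],[0,2,122,0,0,0,0.4]]

```text
t: 2.1
tool_pos: [471.2, 46.6, 33.2]
orientation: [-179.9, -0.1, 163.0]
force: [0.6, -0.2, 0.3]
grip_width: 59.6
finger_force: 0.0
```

```bash
python3 - <<'E'
from h import *
grab('wrist','w1.png'); g=grab('scene')
to(500,45,33,163)
c=g['pixels'][120:300,150:360]
a=cv2.resize(c,None,fx=2.2,fy=2.2,interpolation=cv2.INTER_CUBIC)
b=cv2.resize(cv2.imread('pics/w1.png'),(528*a.shape[0]//396,a.shape[0]))[:,:]
m=np.hstack([a,b]); m=cv2.resize(m,None,fx=min(1,800/m.shape[1]),fy=min(1,800/m.shape[1])); cv2.imwrite('pics/m1.png',m);print(m.shape)
E
```

```text
t 2.2 pose [472.8  47.   35.4] [1.7996e+02 6.0000e-02 1.6300e+02] F [0.1 0.4 0. ] w 59.8
shift [-26.6   6.    2.4] turn [ 0.0007  0.001  -0.0001]
(320, 800, 3)
```

View pics/m1.png

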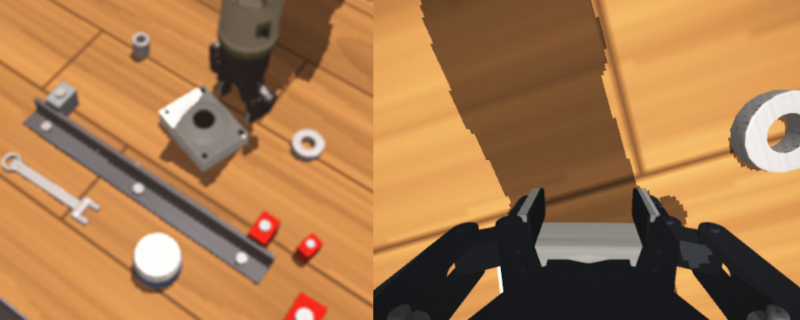

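The combined view shows the fingertips down behind the cover's near long side, clear of the bearing and socket. I'll push and straighten it together.

Request:
arm_command:
  motion:
    - [[-10,-1,0,0,0,0,0.4],[-18,-1,0,0,0,0,0.4],[-26,-1,0,0,0,-0.044,0.4],[-34,0,0,0,0,-0.087,0.4],[-42,0,0,0,0,-0.122,0.4]]

```text
t: 2.7
tool_pos: [512.8, 34.4, 34.9]
orientation: [180.0, -0.0, 170.1]
force: [-5.1, 0.2, 3.9]
grip_width: 59.7
finger_force: 2.5
```

```bash
python3 -c "
from h import *
to(552,24,33,180)"
```

```text
t 2.7 pose [512.8  34.4  34.9] [ 1.7998e+02 -4.0000e-02  1.7007e+02] F [-5.1  0.2  3.9] w 59.7
shift [-40.4  -3.4   1.9] turn [ 0.0004 -0.0006 -0.1733]
```

Request:
arm_command:
  motion:
    - [[-8,-1,0,0,0,-0.035,0.4],[-16,-1,0,0,0,-0.07,0.4],[-24,-2,0,0,0,-0.105,0.4],[-32,-3,0,0,0,-0.14,0.4],[-39,-3,0,0,0,-0.173,0.4]]

```text
t: 3.2
tool_pos: [550.8, 24.2, 34.9]
orientation: [180.0, -0.0, 179.9]
force: [-4.5, -1.1, 3.0]
grip_width: 60.0
finger_force: 2.3
```

```bash
python3 - <<'E'
from h import *
g=grab('top')
c=g['pixels'][130:255,150:345]; cv2.imwrite('pics/c1.png',cv2.resize(c,None,fx=4,fy=4,interpolation=cv2.INTER_CUBIC))
to(520,24,130,180)
E
```

```text
t 3.25 pose [552.   24.2  35.1] [ 1.8000e+02  7.0000e-02 -1.7994e+02] F [ 0.4 -0.4 -0.5] w 59.8
shift [ 31.8  -0.1 -95. ] turn [0.     0.0013 0.001 ]
```

View pics/c1.png

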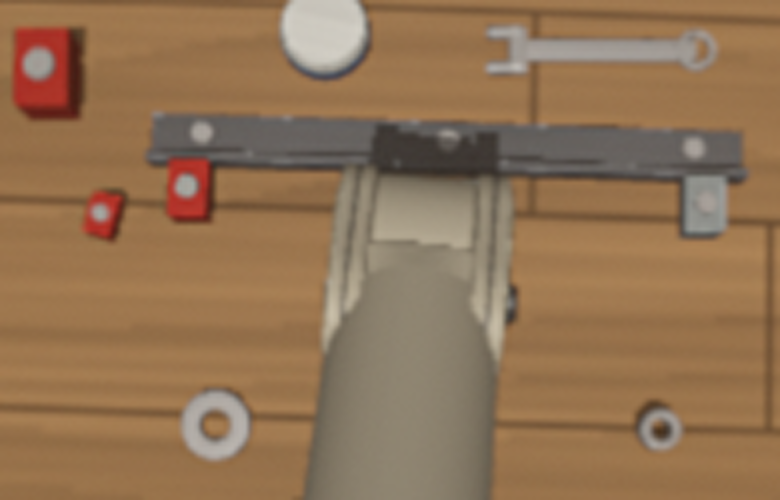

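Request:
arm_command:
  motion:
    - [[15,0,0,0,0,0,0.4],[20,0,-45,0,0,0,0.2],[20,0,-85,0,0,0.14,0],[10,-40,-95,0,0,0.28,0],[0,-80,-95,0,0,0.42,0]]

```text
t: 3.75
tool_pos: [552.5, -55.1, 132.8]
orientation: [179.8, 0.3, 155.7]
force: [0.3, -0.6, -0.4]
grip_width: 42.8
finger_force: 0.0
```

```bash
python3 - <<'E'
from h import *
g=grab('scene')
c=g['pixels'][120:300,150:360]; cv2.imwrite('pics/c2.png',cv2.resize(c,None,fx=3.3,fy=3.3,interpolation=cv2.INTER_CUBIC))
to(606,-80,130,90)
E
```

```text
t 3.8 pose [552.4 -63.9 132.1] [179.99   0.39 154.66] F [-2.3 -5.8  0.7] w 42.5
shift [-55.4   8.4   2.5] turn [0.0039 0.0059 1.1285]
```

View pics/c2.png

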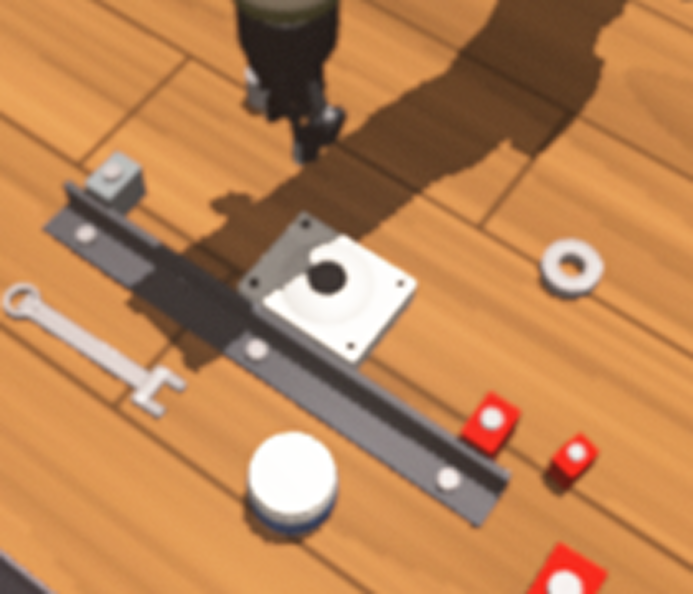

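The cover now lies parallel to the fence and close to it, with top corners at crop (305,212), (415,285), (355,362) and (243,283). Next I'll go round to its right end.

Request:
arm_command:
  motion:
    - [[-11,2,0,0,0,0.14,0],[-22,4,0,0,0,0.28,0],[-33,6,0,0,0,0.42,0],[-44,7,0,0,0,0.56,0],[-55,8,0,0,0,0.7,0]]

```text
t: 4.3
tool_pos: [604.6, -70.7, 130.0]
orientation: [179.9, 0.0, 115.4]
force: [-1.0, -0.2, -0.5]
grip_width: 42.7
finger_force: 0.0
```

Request:
arm_command:
  motion:
    - [[0,0,0,0,0,0.14,0],[0,0,0,0,0,0.28,0],[0,0,0,0,0,0.42,0],[0,0,0,0,0,0.428,0]]

```text
t: 4.7
tool_pos: [604.0, -70.4, 129.7]
orientation: [179.9, 0.0, 91.1]
force: [-0.9, -0.0, 0.4]
grip_width: 42.8
finger_force: 0.0
```

```bash
python3 - <<'E'
from h import *
g=load('scene')
uv=(np.array([(305,212),(415,285),(355,362),(243,283)])+.5)/3.3-.5+[150,120]
print(px2w(g,uv,30)[:,:2])
uv=(np.array([(492,418)])+.5)/3.3-.5+[150,120]
print('redbolt',px2w(g,uv,49)[:,:2])
to(606,-80,36,90)
E
```

```text
[[560.86896422 -35.10043545]
 [564.52127556  83.05105176]
 [652.47598903  84.15998713]
 [648.43502045 -34.40516021]]
redbolt [[636.56290346 202.6708706 ]]
t 4.7 pose [604.  -70.4 129.7] [1.7994e+02 2.0000e-02 9.1050e+01] F [-0.9 -0.   0.4] w 42.8
shift [-9.6  1.7 93.7] turn [0.001  0.0004 0.0184]
```

Request:
arm_command:
  motion:
    - [[-4,3,40,0,0,0.018,0],[-4,3,75,0,0,0.018,0],[-4,3,94,0,0,0.018,0],[6,3,95,0,0,0.018,0],[16,3,95,0,0,0.018,0]]

```text
t: 5.2
tool_pos: [606.6, -53.8, 34.9]
orientation: [180.0, -0.0, 90.3]
force: [-0.5, -0.1, 0.4]
grip_width: 42.5
finger_force: 0.0
```

Request:
arm_command:
  motion:
    - [[10,0,0,0,0,0,0],[19,0,0,0,0,0,0],[28,0,0,0,0,0,0],[37,0,0,0,0,0,0],[46,0,0,0,0,0,0]]

```text
t: 5.7
tool_pos: [606.8, -8.5, 35.6]
orientation: [179.9, 0.1, 90.2]
force: [-0.1, -5.3, 5.0]
grip_width: 42.5
finger_force: 2.7
```

```bash
python3 - <<'E'
from h import *
g=grab('wrist','w2.png')
to(606,52,36,90)
E
```

```text
t 5.75 pose [606.8  -6.3  35.4] [ 1.7989e+02 -3.0000e-02  9.0260e+01] F [ 0.3 -2.4  2.2] w 43.0
shift [58.3 -0.6 -0.6] turn [ 0.0019 -0.0005  0.0045]
```

View pics/w2.png

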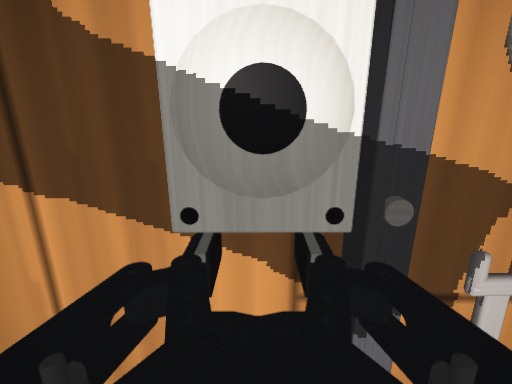

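The wrist view shows the cover square ahead of both fingertips, with its end edge at row 232 and an even narrow gap to the fence on the right. I'll keep pushing towards the red stop.

Request:
arm_command:
  motion:
    - [[9,0,0,0,0,0.004,0],[18,0,0,0,0,0.004,0],[27,0,0,0,0,0.004,0],[36,0,0,0,0,0.004,0],[43,0,0,0,0,0.004,0]]

```text
t: 6.25
tool_pos: [606.4, 34.6, 35.2]
orientation: [179.9, 0.0, 89.9]
force: [0.6, -5.1, 3.2]
grip_width: 42.8
finger_force: 2.6
```

Request:
arm_command:
  motion:
    - [[4,0,0,0,0,0,0],[7,0,0,0,0,0,0],[10,0,0,0,0,0,0],[13,0,0,0,0,0,0],[15,0,0,0,0,0,0]]

```text
t: 6.75
tool_pos: [605.9, 49.4, 34.4]
orientation: [180.0, 0.0, 89.9]
force: [-0.4, -5.2, 3.6]
grip_width: 42.7
finger_force: 2.6
```

```bash
python3 - <<'E'
from h import *
g=grab('wrist','w3.png')
to(606,52,36,90)
E
```

```text
t 6.8 pose [605.9  49.8  34.4] [179.99  -0.    89.94] F [-0.3 -5.2  4. ] w 43.0
shift [ 2.2  0.1 -1.6] turn [ 0.0001 -0.     -0.0011]
```

View pics/w3.png

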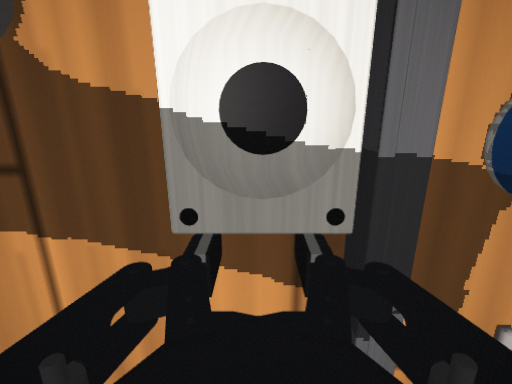

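Request:
arm_command:
  motion:
    - [[1.5,0,0,0,0,0,0],[3,0,0,0,0,0,0],[4,0,0,0,0,0,0],[5,0,0,0,0,0,0]]

```text
t: 7.2
tool_pos: [605.9, 54.3, 34.4]
orientation: [180.0, 0.0, 89.9]
force: [-0.3, -4.7, 4.3]
grip_width: 42.9
finger_force: 2.6
```

Request:
arm_command:
  motion:
    - [[0.6,0,0,0,0,0,0],[1.2,0,0,0,0,0,0]]

```text
t: 7.4
tool_pos: [605.9, 55.4, 34.4]
orientation: [-180.0, 0.0, 89.9]
force: [0.1, -4.7, 3.8]
grip_width: 42.7
finger_force: 2.6
```

Request:
arm_command:
  motion:
    - [[0.6,0,0,0,0,0,0],[1.2,0,0,0,0,0,0]]

```text
t: 7.6
tool_pos: [605.9, 56.4, 34.4]
orientation: [180.0, 0.0, 89.9]
force: [-0.7, -7.1, 4.6]
grip_width: 42.6
finger_force: 3.5
```

Request:
arm_command:
  motion:
    - [[0.6,0,0,0,0,0,0],[1.2,0,0,0,0,0,0]]

```text
t: 7.8
tool_pos: [605.9, 56.5, 34.4]
orientation: [180.0, 0.1, 89.9]
force: [0.0, -9.9, 3.9]
grip_width: 42.5
finger_force: 5.0
```

Contact with the red stop: the measured force rises at TCP y ≈ 56.4, where I expected it. Next I'll go round to the near long side and press it onto the fence.

Request:
arm_command:
  motion:
    - [[-10,0,0,0,0,0,0],[-20,0,-5,0,0,0,0],[-20,-10,-50,0,0,0,0.2],[-20,-40,-90,0,0,-0.14,0.4],[0,-78,-90,0,0,-0.28,0.4]]

```text
t: 8.3
tool_pos: [530.4, 55.4, 128.8]
orientation: [179.6, 0.1, 106.0]
force: [1.2, 0.9, -0.9]
grip_width: 59.9
finger_force: 0.0
```

Request:
arm_command:
  motion:
    - [[15,0,0,0,0,-0.14,0.4],[30,0,0,0,0,-0.28,0.4],[45,0,0,0,0,-0.42,0.4],[60,0,0,0,0,-0.56,0.4],[65,0,0,0,0,-0.7,0.4]]

```text
t: 8.8
tool_pos: [509.3, 122.5, 124.5]
orientation: [180.0, -0.1, 146.5]
force: [-0.5, 0.9, 0.0]
grip_width: 59.7
finger_force: 0.0
```

```bash
python3 - <<'E'
from h import *
g=grab('scene')
c=g['pixels'][180:310,220:360]; cv2.imwrite('pics/c3.png',cv2.resize(c,None,fx=5,fy=4.5,interpolation=cv2.INTER_CUBIC))
to(532,127,130,180)
E
```

```text
t 8.85 pose [509.3 122.7 124.5] [ 1.7995e+02 -7.0000e-02  1.4703e+02] F [-1.1  1.  -0.3] w 59.7
shift [-16.7  16.   -5.5] turn [ 0.0012 -0.001  -0.5754]
```

View pics/c3.png

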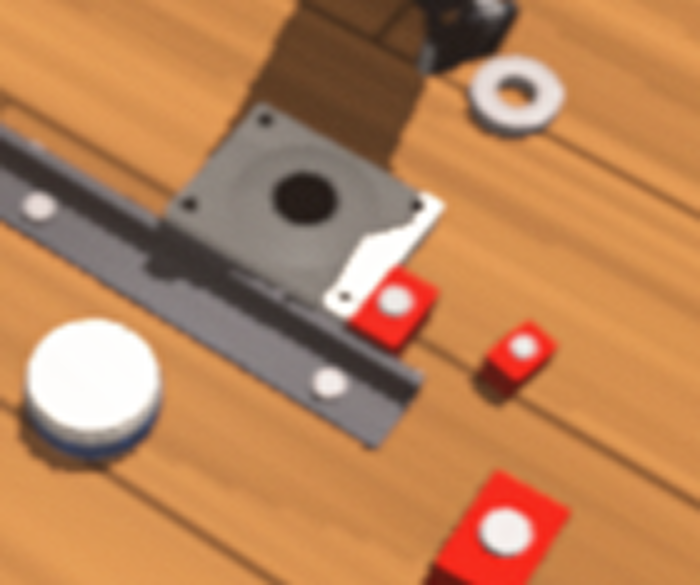

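The cover is against the red stop, with a small gap to the fence. I'll finish the turn, lower and press.

Request:
arm_command:
  motion:
    - [[-4,4,0,0,0,-0.13,0.4],[-8,8,0,0,0,-0.26,0.4],[-12,12,0,0,0,-0.39,0.4],[-17,16,0,0,0,-0.52,0.4],[-17,16,0,0,0,-0.574,0.4]]

```text
t: 9.35
tool_pos: [533.5, 124.1, 124.4]
orientation: [180.0, 0.0, 179.1]
force: [0.6, -0.8, -0.2]
grip_width: 59.9
finger_force: 0.0
```

```bash
python3 -c "
from h import *
to(540,127,35,180)"
```

```text
t 9.35 pose [533.5 124.1 124.4] [179.98   0.   179.05] F [ 0.6 -0.8 -0.2] w 59.9
shift [-6.4  3.  89.4] turn [ 0.0004  0.     -0.0165]
```

Request:
arm_command:
  motion:
    - [[0,2,40,0,0,-0.01,0.4],[0,2,75,0,0,-0.01,0.4],[0,2,89,0,0,-0.01,0.4],[-8,2,89,0,0,-0.01,0.4],[-15,2,89,0,0,-0.01,0.4]]

```text
t: 9.85
tool_pos: [549.6, 126.3, 36.6]
orientation: [180.0, 0.1, 179.5]
force: [0.3, -0.0, 0.7]
grip_width: 59.8
finger_force: 0.0
```

Request:
arm_command:
  motion:
    - [[-2,0,0,0,0,0,0.4],[-4,0,0,0,0,0,0.4],[-5,0,0,0,0,0,0.4],[-6,0,0,0,0,0,0.4],[-7,0,0,0,0,0,0.4]]

```text
t: 10.35
tool_pos: [554.8, 126.6, 35.8]
orientation: [180.0, -0.0, 179.6]
force: [-5.2, -0.2, 4.0]
grip_width: 59.8
finger_force: 2.8
```

Request:
arm_command:
  motion:
    - [[-0.7,0,0,0,0,0,0.4],[-1.4,0,0,0,0,0,0.4],[-2,0,0,0,0,0,0.4]]

```text
t: 10.65
tool_pos: [556.8, 126.5, 35.9]
orientation: [180.0, -0.0, 179.6]
force: [-6.1, 0.2, 5.5]
grip_width: 59.9
finger_force: 2.8
```

```bash
python3 -c "
from h import *
to(559,127,35,180)"
```

```text
t 10.65 pose [556.8 126.5  35.9] [ 1.7997e+02 -3.0000e-02  1.7955e+02] F [-6.1  0.2  5.5] w 59.9
shift [-2.2  0.5  0.9] turn [ 0.0006 -0.0006 -0.0078]
```

Request:
arm_command:
  motion:
    - [[-0.7,0,0,0,0,0,0.4],[-1.4,0,0,0,0,0,0.4],[-2,0,0,0,0,0,0.4]]

```text
t: 10.95
tool_pos: [557.2, 126.5, 35.5]
orientation: [180.0, -0.2, 179.6]
force: [-15.2, -1.5, 10.5]
grip_width: 59.6
finger_force: 7.5
```

Request:
arm_command:
  motion:
    - [[-0.6,0,0,0,0,0,0.4],[-1.2,0,0,0,0,0,0.4]]

```text
t: 11.15
tool_pos: [557.3, 126.5, 35.4]
orientation: [180.0, -0.4, 179.6]
force: [-20.8, -1.2, 16.8]
grip_width: 59.8
finger_force: 10.4
```

Request:
arm_command:
  motion:
    - [[-0.6,0,0,0,0,0,0.4],[-1.2,0,0,0,0,0,0.4]]

```text
t: 11.35
tool_pos: [557.5, 126.5, 35.2]
orientation: [180.0, -0.5, 179.6]
force: [-25.9, -1.2, 20.1]
grip_width: 59.7
finger_force: 12.8
```

Seated: the force rises to 26 N while the cover stays put at TCP x ≈ 557. I'll back off, then give a last check nudge on the end, with the fingers shut and in line with the stop's face.

Request:
arm_command:
  motion:
    - [[4,0,-1,0,0,0,0.4],[12,0,-2,0,0,0,0.4],[22,0,-5,0,0,0,0.4],[25,0,-50,0,0,0,0.2],[25,-20,-90,0,0,0.14,0]]

```text
t: 11.85
tool_pos: [535.1, 108.8, 126.4]
orientation: [180.0, -0.1, 171.7]
force: [2.0, 1.0, 0.1]
grip_width: 42.9
finger_force: 0.0
```

Request:
arm_command:
  motion:
    - [[0,-25,0,0,0,0.14,-0.5],[0,-50,0,0,0,0.28,-1],[-10,-75,0,0,0,0.42,-1],[-30,-90,0,0,0,0.56,-1],[-50,-95,0,0,0,0.7,-1]]

```text
t: 12.35
tool_pos: [571.8, 3.1, 126.1]
orientation: [179.9, 0.0, 131.0]
force: [0.1, 0.8, -0.6]
grip_width: -0.0
finger_force: 0.0
```

```bash
python3 -c "
from h import *
to(632,32,125,90)"
```

```text
t 12.35 pose [571.8   3.1 126.1] [1.7991e+02 2.0000e-02 1.3096e+02] F [ 0.1  0.8 -0.6] w -0.0
shift [-17.6  64.4   1.2] turn [ 1.600e-03 -1.000e-04  7.149e-01]
```

Request:
arm_command:
  motion:
    - [[-4,13,0,0,0,0.14,-1],[-8,26,0,0,0,0.28,-1],[-12,39,0,0,0,0.42,-1],[-15,52,0,0,0,0.56,-1],[-18,64,0,0,0,0.7,-1]]

```text
t: 12.85
tool_pos: [632.0, 34.6, 125.7]
orientation: [180.0, -0.0, 91.0]
force: [-0.0, 0.3, 0.5]
grip_width: -0.1
finger_force: 0.0
```

Request:
arm_command:
  motion:
    - [[0,0,0,0,0,0.02,-1],[0,0,0,0,0,0.02,-1]]

```text
t: 13.05
tool_pos: [631.2, 33.8, 125.3]
orientation: [-180.0, 0.0, 90.3]
force: [-0.9, -0.2, 0.4]
grip_width: -0.0
finger_force: 0.0
```

```bash
python3 -c "
from h import *
to(632,32,37,90)"
```

```text
t 13.05 pose [631.2  33.8 125.3] [-1.7999e+02  2.0000e-02  9.0340e+01] F [-0.9 -0.2  0.4] w -0.0
shift [-1.8  0.8 88.3] turn [-0.0001  0.0004  0.0059]
```

Request:
arm_command:
  motion:
    - [[0,0,40,0,0,0,-1],[0,0,75,0,0,0,-1],[0,0,88,0,0,0,-1],[8,0,88,0,0,0,-1],[15,0,88,0,0,0,-1]]

```text
t: 13.55
tool_pos: [632.2, 49.4, 38.8]
orientation: [179.9, -0.0, 90.2]
force: [-1.3, 0.5, 0.8]
grip_width: -0.1
finger_force: 0.0
```

Request:
arm_command:
  motion:
    - [[2,0,0,0,0,0,-1],[4,0,0,0,0,0,-1],[5,0,0,0,0,0,-1],[6,0,0,0,0,0,-1]]

```text
t: 13.95
tool_pos: [631.8, 55.0, 37.8]
orientation: [180.0, -0.0, 90.2]
force: [-0.1, -0.1, -0.2]
grip_width: -0.1
finger_force: 0.0
```

Request:
arm_command:
  motion:
    - [[0.7,0,0,0,0,0,-1],[1.4,0,0,0,0,0,-1]]

```text
t: 14.15
tool_pos: [631.6, 56.2, 37.4]
orientation: [180.0, 0.0, 90.2]
force: [0.9, -3.2, 1.5]
grip_width: -0.2
finger_force: 1.6
```

Request:
arm_command:
  motion:
    - [[0.7,0,0,0,0,0,-1],[1.4,0,0,0,0,0,-1]]

```text
t: 14.35
tool_pos: [631.6, 56.4, 37.4]
orientation: [180.0, 0.1, 90.1]
force: [-0.0, -6.1, 1.5]
grip_width: 0.1
finger_force: 3.2
```

Request:
arm_command:
  motion:
    - [[0.7,0,0,0,0,0,-1],[1.4,0,0,0,0,0,-1]]

```text
t: 14.55
tool_pos: [631.6, 56.4, 37.4]
orientation: [180.0, 0.2, 90.0]
force: [-0.2, -9.4, -0.6]
grip_width: -0.2
finger_force: 4.9
```

Request:
arm_command:
  motion:
    - [[0.7,0,0,0,0,0,-1],[1.4,0,0,0,0,0,-1]]

```text
t: 14.75
tool_pos: [631.6, 56.5, 37.4]
orientation: [180.0, 0.3, 90.0]
force: [0.7, -12.3, 0.2]
grip_width: -0.3
finger_force: 6.6
```

It holds firm against the stop. I'll withdraw clear and take a final look.

Request:
arm_command:
  motion:
    - [[-5,0,0,0,0,0,-1],[-20,0,0,0,0,0,-1],[-30,0,-45,0,0,0,-1],[-50,-20,-90,0,0,0,-1],[-75,-60,-110,0,0,0,-1]]

```text
t: 15.25
tool_pos: [576.9, -13.5, 149.0]
orientation: [179.7, -0.0, 90.3]
force: [0.5, -0.6, 2.2]
grip_width: -0.1
finger_force: 0.0
```

Request:
arm_command:
  motion:
    - [[-40,-25,-10,0,0,0,-1],[-80,-50,-20,0,0,0,-1],[-120,-75,-30,0,0,0,-1],[-160,-100,-40,0,0,0,-1],[-200,-110,-40,0,0,0,-1]]

```text
t: 15.75
tool_pos: [463.5, -215.1, 186.9]
orientation: [179.8, -0.2, 90.1]
force: [0.1, -0.6, 0.2]
grip_width: -0.1
finger_force: 0.0
```

```bash
python3 - <<'E'
from h import *
a=grab('top');b=grab('scene')
A=cv2.resize(a['pixels'][145:225,180:260],(400,400),interpolation=cv2.INTER_CUBIC)
B=cv2.resize(b['pixels'][190:290,240:340],(400,400),interpolation=cv2.INTER_CUBIC)
cv2.imwrite('pics/f.png',np.hstack([A,B])); to(450,-200,200,90)
E
```

```text
t 15.85 pose [ 462.7 -218.9  186.5] [ 1.7989e+02 -1.0000e-02  8.9700e+01] F [-0.1  0.8  0.3] w 0.5
shift [ 18.8 -12.7 -13.5] turn [ 0.002  -0.0001 -0.0052]
```

View pics/f.png

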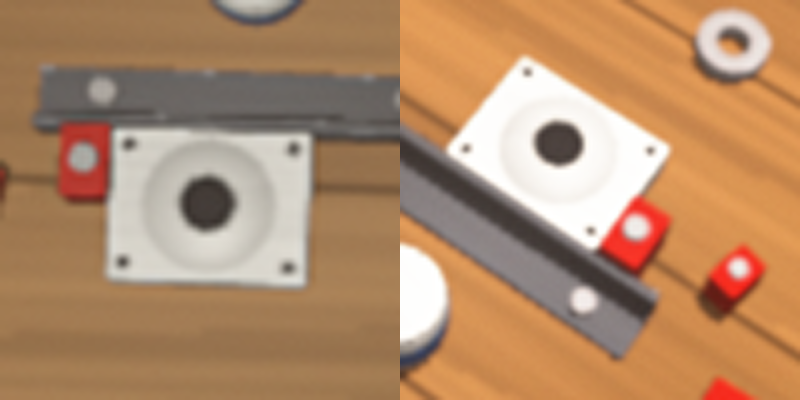

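The final picture shows the cover flush along the fence (edge (112,128)–(312,133) in the left half, parallel to the fence) and its end against the red stop. The bearing and tin, the only bystanders in view, look undisturbed.

```bash
python3 -c "
from workcell import manip
print(manip.hand_in())"
```

```text
the job is handed in; nothing more can be done
None
```

The job is handed in at about 16 s: the cover sits flat against the fence with its end against the middle-sized red stop, both contacts confirmed by rising push force, and the arm never came close enough to touch the other loose things on the bench.

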